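# Index the vial carousel to its next hole

### The job

The vial carousel is locked by the sprung pin under its black knob. Pull the knob up, swing the carousel anticlockwise (seen from above) to the next hole of the index ring, not one farther, and let the pin spring fully home in it. Feel for the hole: never wrench the pin sideways or press hard against the plate or ring, keep the vials upright in their pockets, and leave the other things on the worktop where they are.

Things in the scene. Friction and masses are not known exactly. Their poses are not given: they have to be found in the camera images.
- index_base: Round grey base of the carousel, 216 mm across, 10 mm thick, fixed to the worktop; it carries the home plate and the index ring. Origin: centre of its underside, on the carousel's vertical pivot axis; z up; x points from the axis to the home hole; angles count anticlockwise about z from that x. The pin may not press on plate or ring with more than 25 N.
- home_hole (a point): Mouth of the home hole, in which the pin starts: 85 mm from the pivot axis at 0 degrees, in the top of the steel home plate (25 mm above the worktop, from -13 to +33 degrees, radius 70 to 101 mm). All holes are 11 mm wide, about 14 mm deep, 85 mm from the axis, with a dark round lining.
- plate_end (a point): Where the home plate ends, at +33 degrees, 85 mm from the axis, on its top. From here on lies the flat aluminium index ring, 1 mm lower (24 mm above the worktop), past 90 degrees. Its first (next) hole has its centre somewhere from 38 to 58 degrees, different each time, pose not given; no hole comes before it; the second lies 25 degrees beyond the first.
- knob (a point): Centre of the round black knob, 24 mm across, 24 mm tall, 66 mm above the worktop when home, 85 mm from the pivot axis, on a 26 mm wide arm of the carousel (arm top 44 mm, collar under the knob 52 mm above the worktop). Knob and pin are one piece; pin 9 mm across, round tip, 16 mm above the worktop when home. A spring pushes it down: 4 N home, 8.5 N fully out; it is damped, so it snaps back softly.
- index_pin (a joint): How far the knob with its pin is pulled up, m: 0 fully home, 0.015 fully out (stop); about 0.0075 with the tip riding on the ring, 0.0085 on the home plate; near 0 only in a hole.
- carousel (a joint): Angle of the carousel, rad: 0 with the pin in the home hole, growing anticlockwise from above, up to 1.8; the knob's arm stands at this angle. It turns with light friction (about 0.1 N m) and stays where left. White disc, 124 mm across, top 36 mm above the worktop, with three vial pockets 16 mm high.
- pin_knob: The knob and pin as one moving piece (see point knob). Origin on the pin's axis, 85 mm from the pivot axis, level with the worktop when home, rising with the pin.
- vial_a: Capped sample vial, 24 mm across, 46 mm tall, standing loose in a pocket of the carousel, 38 mm from its axis. Origin: centre of its underside; z up along the vial.
- vial_b: Capped sample vial, 24 mm across, 46 mm tall, standing loose in a pocket of the carousel, 38 mm from its axis. Origin: centre of its underside; z up along the vial.
- vial_c: Capped sample vial, 24 mm across, 46 mm tall, standing loose in a pocket of the carousel, 38 mm from its axis. Origin: centre of its underside; z up along the vial.
- big_weight: Bystander: brass-coloured check weight, 26 mm across, 30 mm tall, on the worktop. Origin: centre of its underside.
- small_weight: Bystander: grey check weight, 20 mm across, 24 mm tall, on the worktop. Origin: centre of its underside.
- cassette: Bystander: white round filter cassette, 41 mm across, 40 mm tall, on the worktop. Origin: centre of its underside.

How it is judged (in metres and radians):
On the way, in this order (a step that is already met when the one before it is completed fails the run):
1. the pin is pulled clear of the home hole (value of joint index_pin above 0.0085 m), for 0.1 s.
2. the carousel has been swung off the home plate (value of joint carousel above 0.58 rad), for 0.1 s.
At the end, for the whole second after the job is handed in: The pin is fully home (within 1.5 mm) in the first hole after the home hole (carousel between 0.62 and 1.05 rad), the carousel is at rest, and all three vials stand upright (within 15 degrees) (value of joint index_pin below 0.0015 m and value of joint carousel between 0.62 and 1.05 rad and velocity of joint carousel between -0.02 and 0.02 rad/s and angle between each of vial_a, vial_b, vial_c's own z axis and vertical below 0.26 rad); the robot touches nothing.
It fails at once if the pin is pressed or wrenched against the plate or ring with more than 25 N (contact force between pin_knob and index_base above 25 N).
It fails at once if a vial is tipped over by more than 30 degrees (angle between any of vial_a, vial_b, vial_c's own z axis and vertical above 0.52 rad).
It fails at once if a weight or the cassette is moved by more than 15 mm (distance of any of big_weight, small_weight, cassette from where it was at the start of the episode above 0.015 m).
It also fails if it takes over 48 s, if anything falls off the work surface, if the arm or the gripper's body presses on something with over 40 N, if the wrist force passes 120 N, or if a joint passes its speed limit or range.

### The arm

A 6-joint arm with a two-finger parallel gripper is mounted at the origin on a cart in front of the work surface, level with it; the furniture and walls round the work are solid. World frame = base frame: x ahead of the robot, y to its left, z up, the work surface at z = 0. Lengths are in mm, angles in rad, forces in N, time in s.
With the tool pointing down it reaches from about 275 to 750 mm from the base axis. Payload 10.2 kg.
Tool frame: the origin (TCP) lies on the front face of the gripper's body, between the roots of the fingers; the fingertips stand 73 mm ahead of it and the grasp point (between the pads) lies ctrl.grip_depth ahead of it (ctrl.grip_depth is the distance from the TCP to the grasp point, in mm); z points along the fingers, y is the direction in which the jaws open and shut (so a half turn about z gives the same grasp; the last joint's range is limited). The gripper opens to 85 mm and grips with 20 to 120 N. Pads are 22 mm wide; open, the fingers measure 114 mm over their backs; the gripper's body (76 mm by 85 mm) begins 54 mm behind the grasp point. The pads swing forward as they close: fully open they stand 13 mm farther back than shut.
Start: joints at [-1.326, 0.313, 1.498, -0, 1.331, -0.223], TCP at [236.724, -468.608, 303.894] pointing down, gripper open.
Joint ranges: [-2.94, 2.94], [-0.97, 2.17], [0.19, 2.56], [-1.23, 4.37], [0.02, 3.11], [-2.88, 2.88]. Speed limits (rad/s): [2.39, 2.39, 3.01, 3.14, 3.14, 3.14].

### API

Orientations are given as a unit quaternion [w, x, y, z].
In Python, from rig import readout, capture, ctrl, nets gives the robot as it stands. The module is installed in compiled form; this text tells all that it offers.
- The arm moves only by the tool apply_moves, never from a script. Its argument "targets" is a list of rows, each a list of 4 numbers: the shift along the tool's x, y, z in cm, then the turn about the tool's z in degrees. A call has 1 to 8 rows; each row shifts and turns the commanded pose from where the row before left it, along the tool's axes as they then stand; what a row does not reach is not made up. A row lasts 1/10 s, in which the tool goes at most 50 mm and 8.59 degrees, less where a joint would pass 70% of its speed; a pose out of reach is approached as far as the arm can. A call with a gripper value outside its range is refused whole. "grip" is the finger opening in cm, from 0 to 8.54, set as the call begins (left out, the last holds). The fingers move at their own pace and stop on an object; "force" is the grip in N (left out, the last holds). Time passes only in rows, so rows that do not move let the fingers close. It gives the time, the measured TCP pose, the force and the opening at its end, in the units of the state.
- readout.sense(): the state, without advancing time (a new reading comes with each control period).
- capture(name): name is "scene" or "top" or "wrist"; returns a dict with "img" (400x640x3 uint8, red, green, blue), "fov_y" (degrees; the focal length in pixels is half the picture's height over the tangent of half this angle, whatever the lens; pixels are square), "cx", "cy" (the principal point, pixels), "eye" and "rotation" of the camera in the world. Camera axes: x right, y down, z forward; pixel columns grow to the right and rows downward; lengths in mm; the calibration is good to about 2 mm. A picture is of the moment at which its call begins. There is no depth.
- ctrl.finish_job(): hands the job in, once; it reports no verdict.
Trained networks look in the newest picture that a camera, given by its name, has taken for a name from the list of things; names that differ only in an ending like _2 or _b are one class to them, and where a whole thing is asked for, a point or a joint stands for the part that bears it (a point fixed in the world has none). Each returns a list of dicts, best first, with "score" (0 to 1); they miss things now and then, are a little off and sometimes report something else, mostly with a low value. They report only what shows in the picture. A call takes as long as a camera call.
- nets.boxes_of(camera, target): "location" ([column, row] as shares, 0 to 1, of the picture: columns of its width, rows of its height, amid what is visible of it).
The state is a dict: "time_s": time; "joints": joint angles; "dq": joint speeds; "tau": joint torques, N m; "eef_pos": TCP position; "ee_rot": TCP orientation; "force": force on the tool from outside, world axes, zero at the start; "wrist_torque": the same for the moment, N m; "grip_width": opening from 0.0 (shut) to 1.0 (fully open).
Only numpy, scipy, OpenCV 4.12 (cv2) and the standard library are available. Lean on these libraries where they do the work, as an engineer would, in place of code of your own. Each camera call takes 0.05 s, during which the arm holds its last target.

## Working session

There is one attempt and no reset: what is moved stays moved. The work goes in short steps, Python scripts to look and compute and a tool call to move; the robot and the scene stay as the last step left them, time stands still between calls to the robot, and variables do not carry over. Pictures are saved under pics/ and viewed, and the job is handed in when it is done.

Besides the shell and the picture viewer there is one more tool, called after "Emit:" by a JSON object that holds its "op" and its "data". apply_moves: Moves the arm, as the interface text tells. Its arguments: {"type":"object","properties":{"targets":{"type":"array"},"grip":{"type":"number"},"force":{"type":"number"}},"required":["targets"]}

```bash
mkdir -p pics
cat > h.py <<'E'
import numpy as np,cv2,sys
from rig import readout,capture,ctrl,nets
def cap(n,f):
    c=capture(n); cv2.imwrite('pics/'+f,c['img'][:,:,::-1]); return c
def foc(c): return 200/np.tan(np.radians(c['fov_y']/2))
def ray(c,u,v):
    f=foc(c); d=np.array([(u-c['cx'])/f,(v-c['cy'])/f,1]); R=np.array(c['rotation'])
    if R.shape!=(3,3):
        from scipy.spatial.transform import Rotation as Ro
        R=Ro.from_quat([R[1],R[2],R[3],R[0]]).as_matrix()
    return np.array(c['eye']),R@d
def atz(c,u,v,z):
    e,d=ray(c,u,v); return e+d*(z-e[2])/d[2]
def proj(c,p):
    R=np.array(c['rotation']); q=R.T@(np.array(p)-np.array(c['eye'])); f=foc(c); return c['cx']+f*q[0]/q[2],c['cy']+f*q[1]/q[2]
E
python3 - <<'E'
from h import *
print(readout.sense(),ctrl.grip_depth)
for n in ['scene','top']:
    c=cap(n,n+'0.png'); print(n,c['fov_y'],c['cx'],c['cy'],c['eye'],c['rotation'])
    for t,z in [('knob',66),('home_hole',25),('plate_end',25),('index_base',0),('vial_a',82),('big_weight',15),('small_weight',12),('cassette',20)]:
        for r in nets.boxes_of(n,t)[:3]:
            u,v=r['location'][0]*640,r['location'][1]*400
            print(t,round(r['score'],2),round(u),round(v),atz(c,u,v,z).round(1))
E
```

```text
{'time_s': 0.0, 'joints': array([-1.32640327e+00,  3.13398940e-01,  1.49843690e+00, -6.09553345e-06,
        1.33098832e+00, -2.23405679e-01]), 'dq': array([ 0.00073076, -0.00127444,  0.00221309,  0.0014009 ,  0.00048343,
        0.00028195]), 'tau': array([ 1.44183591e-04, -4.12269545e+01, -2.59738898e+01, -2.01124121e-04,
        4.18698110e-03,  1.08441009e-05]), 'eef_pos': array([ 236.6780465 , -468.43525284,  303.36121323]), 'ee_rot': array([-6.15690676e-04,  9.72769674e-01,  2.31773127e-01, -9.42137108e-06]), 'force': array([0.27275435, 0.04108784, 0.4705479 ]), 'wrist_torque': array([-0.01303425,  0.02056418,  0.04392726]), 'grip_width': 0.9947874774117871} 53.900000000000006
scene 45.82165259048298 319.53118451663806 190.98951479502477 [-351.0159395  -603.74517905  577.60075851] [-0.47485348  0.74625019 -0.39627588  0.24615087]
knob 0.68 313 202 [475.7 -11.9  66. ]
home_hole 0.94 350 225 [ 493.4 -106.9   25. ]
plate_end 0.72 348 229 [ 475.5 -113.3   25. ]
index_base 0.79 345 226 [521.4 -77.2   0. ]
vial_a 0.67 350 201 [504.6 -99.5  82. ]
vial_a 0.64 337 189 [542.5 -37.8  82. ]
vial_a 0.62 357 192 [554.  -88.7  82. ]
big_weight 0.5 398 254 [ 459.3 -249.8   15. ]
small_weight 0.5 384 264 [ 411.4 -241.1   12. ]
small_weight 0.32 337 210 [564.7 -27.   12. ]
top 54.92030921171763 319.57571427602636 199.761034906612 [367.99171262   6.30687453 906.98120703] [-0.04510433  0.71004982 -0.70008796  0.06059458]
home_hole 0.58 340 209 [481.  -60.3  25. ]
plate_end 0.67 340 210 [477.  -58.7  25. ]
index_base 0.61 337 205 [493.7 -54.9   0. ]
vial_a 0.52 326 168 [563.3 -23.9  82. ]
vial_a 0.25 331 204 [483.8 -35.1  82. ]
small_weight 0.49 419 240 [ 412.1 -246.1   12. ]
cassette 0.69 211 229 [430.9 236.4  20. ]
```

View pics/scene0.png

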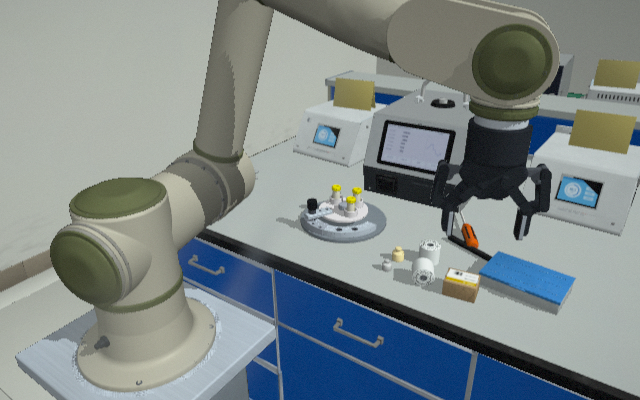

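View pics/top0.png

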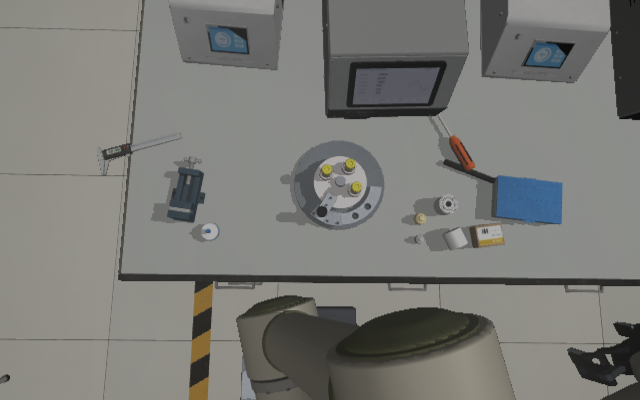

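Run:
```python
import cv2
i=cv2.imread('pics/top0.png'); cv2.imwrite('pics/top0z.png',cv2.resize(i[135:235,275:405],None,fx=6,fy=6,interpolation=cv2.INTER_CUBIC))
i=cv2.imread('pics/scene0.png'); cv2.imwrite('pics/scene0z.png',cv2.resize(i[170:250,285:400],None,fx=6.5,fy=6.5,interpolation=cv2.INTER_CUBIC))
```

```text
(no output)
```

View pics/top0z.png

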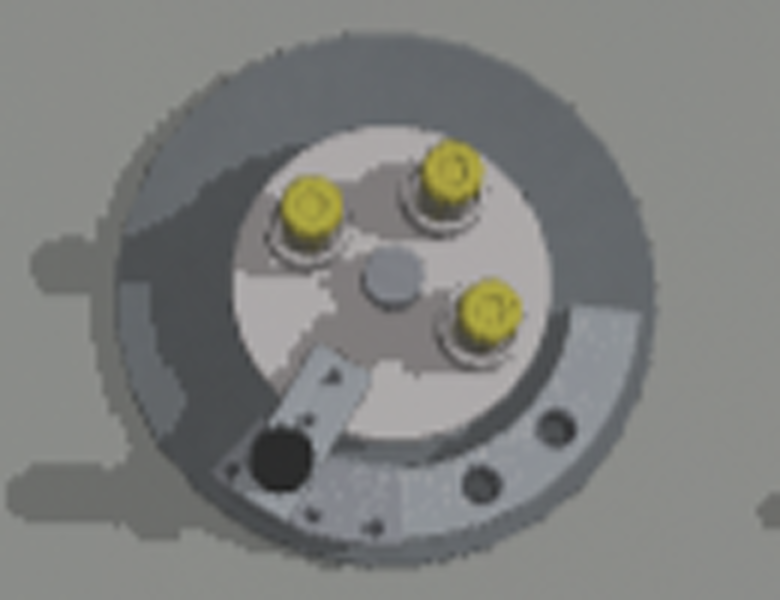

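View pics/scene0z.png

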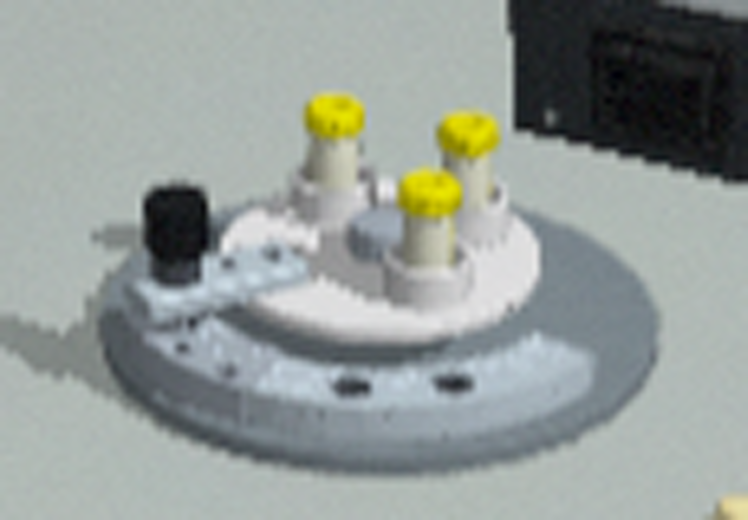

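Run:
```python
from h import *
t=capture('top'); s=capture('scene')
def T(a,b,z): return atz(t,275+a/6-.4,135+b/6-.4,z)
def S(a,b,z): return atz(s,285+a/6.5-.4,170+b/6.5-.4,z)
def sh(n,p,c):
    d=p-c; print(n,p.round(1),'r',round(np.hypot(d[0],d[1]),1),'ang',round(np.degrees(np.arctan2(d[1],d[0])),1))
c=T(386,300,10); print(c)
for n,a,b,z in [('knob',281,460,66),('h1',482,484,24),('h2',556,428,24),('hub',392,278,45),('pe',403,505,24.5),('ringend',605,308,24)]: sh(n,T(a,b,z),c)
# from edges of base in scene (left,right,bottom)
for a,b in [(100,320),(657,330),(380,472)]: sh('edge',S(a,b,10 if b<400 else 0),c)
for n,a,b,z in [('knob',176,193,66),('h1',352,385,24),('h2',453,383,24)]: sh(n,S(a,b,z),c)
for a,b in [(117,290),(655,290),(386,33),(386,567)]: sh('edgeT',T(a,b,10),c)
```

```text
[540.50242836 -58.07617476  10.        ]
knob [469.4 -15.8  66. ] r 82.7 ang 149.3
h1 [466.3 -94.5  24. ] r 82.6 ang -153.9
h2 [ 488.5 -123.2   24. ] r 83.3 ang -128.6
hub [542.3 -57.8  45. ] r 1.9 ang 8.3
pe [457.7 -64.   24.5] r 83.0 ang -175.9
ringend [ 536.1 -142.7   24. ] r 84.7 ang -93.0
edge [474.9  26.7  10. ] r 107.2 ang 127.7
edge [ 585.4 -154.9   10. ] r 106.7 ang -65.1
edge [ 453.8 -112.8    0. ] r 102.6 ang -147.7
knob [ 4.888e+02 -3.000e-01  6.600e+01] r 77.6 ang 131.8
h1 [465.4 -93.5  24. ] r 83.0 ang -154.8
h2 [ 486.6 -123.    24. ] r 84.3 ang -129.7
edgeT [542.7  48.3  10. ] r 106.4 ang 88.8
edgeT [ 546.3 -165.    10. ] r 107.1 ang -86.9
edgeT [649.9 -57.5  10. ] r 109.4 ang 0.3
edgeT [434.9 -58.6  10. ] r 105.6 ang -179.7
```

Run:
```python
from h import *
t=capture('top'); s=capture('scene')
def tri(c1,p1,c2,p2):
    a,d=ray(c1,*p1);b,e=ray(c2,*p2)
    k=np.linalg.lstsq(np.stack([d,-e],1),b-a,rcond=None)[0]; return (a+k[0]*d).round(1),(b+k[1]*e).round(1)
T=lambda a,b:(275+a/6-.4,135+b/6-.4); S=lambda a,b:(285+a/6.5-.4,170+b/6.5-.4)
print(tri(t,T(281,460),s,S(176,193)))
print(tri(t,T(482,484),s,S(352,385)))
for n,a,b in [('v1',(312,203),(335,108)),('v2',(453,170),(468,125)),('v3',(491,310),(431,183))]: print(n,tri(t,T(*a),s,S(*b)))
import sys
for z in (20,44,52,66,76): print(z,[round(x,1) for x in proj(s if 0 else dict(s,rotation=np.array([ray(s,0,0)[0]*0]*3)) ,[0,0,1])] if 0 else '')
```

```text
(array([467.8, -15.4,  78.8]), array([467.8, -15.4,  78.8]))
(array([466.3, -94.4,  24.1]), array([465.5, -93.4,  23.9]))
v1 (array([563. , -25.7,  79.3]), array([561.8, -24.2,  79. ]))
v2 (array([576.1, -77.5,  80.3]), array([575. , -75.9,  79.9]))
v3 (array([523.9, -91.4,  80.6]), array([523.2, -90.5,  80.4]))
20 
44 
52 
66 
76
```

Emit:
{"op": "apply_moves", "data": {"targets": [[3.4,-2.5,0,0],[3.4,-2.5,0,0],[3.4,-2.5,0,0],[3.4,-2.5,0,0],[3.4,-2.5,0,0],[3.4,-2.5,0,0],[3.4,-2.5,0,0],[3.4,-2.5,0,0]]}}

```text
time_s: 1.9
eef_pos: [389.8, -165.8, 304.1]
ee_rot: [0.0, 0.973, 0.232, 0.0]
force: [1.0, -0.1, -0.2]
grip_width: 1.004
```

Emit:
{"op": "apply_moves", "data": {"targets": [[3.4,-2.5,0,7],[0,0,0,7],[0,0,0,7],[0,0,0,7],[0,0,0,7],[0,0,0,7],[0,0,0,7],[0,0,0,7]]}}

```text
time_s: 2.7
eef_pos: [408.1, -130.5, 304.0]
ee_rot: [0.0, 0.967, -0.253, 0.0]
force: [-0.6, 0.1, -0.6]
grip_width: 0.999
```

```bash
cat >> h.py <<'E'
from scipy.spatial.transform import Rotation as Ro
def Rt(s=None):
    q=(s or readout.sense())['ee_rot']; return Ro.from_quat([q[1],q[2],q[3],q[0]]).as_matrix()
def togo(p):
    s=readout.sense(); return (Rt(s).T@(np.array(p)-s['eef_pos'])/10).round(2)
def yaw(): y=Rt()[:,1]; return np.degrees(np.arctan2(y[1],y[0]))
E
python3 - <<'E'
from h import *
c=cap('wrist','w1.png'); print(c['eye'],c['rotation'],c['fov_y'])
s=readout.sense(); print(s['time_s'],s['eef_pos'],yaw(),togo([468.1,-15.5,200]))
E
```

```text
[ 479.48419809 -170.05922552  373.0744053 ] [-0.0816602  -0.49808202  0.85187434  0.13984283] 58.17770520932126
2.75 [ 408.09485154 -130.46471543  303.97506314] -119.69876581779847 [ -0.49 -12.96  10.4 ]
```

View pics/w1.png

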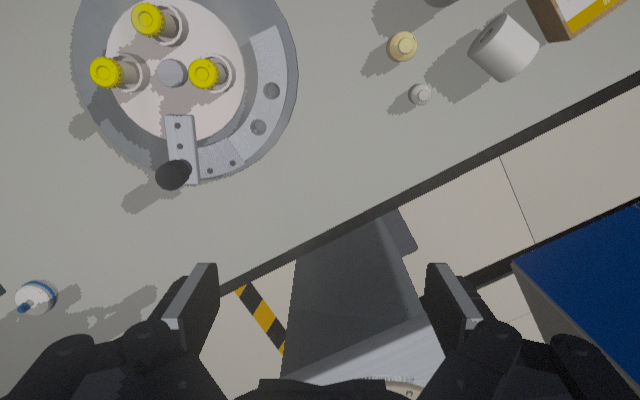

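Run:
```python
from h import *
c=capture('wrist')
for n,u,v,z in [('knobtop',172,175,78),('h1',259,127,24),('h2',272,91,24),('hub',171,73,45)]: print(n,atz(c,u,v,z).round(1))
i=c['img'][:,:,::-1]; cv2.imwrite('pics/w1z.png',cv2.resize(i[60:220,120:300],None,fx=4,fy=3.75,interpolation=cv2.INTER_CUBIC))
```

```text
knobtop [470.1 -18.5  78. ]
h1 [465.4 -93.   24. ]
h2 [ 487.5 -121.7   24. ]
hub [543.  -56.7  45. ]
```

View pics/w1z.png

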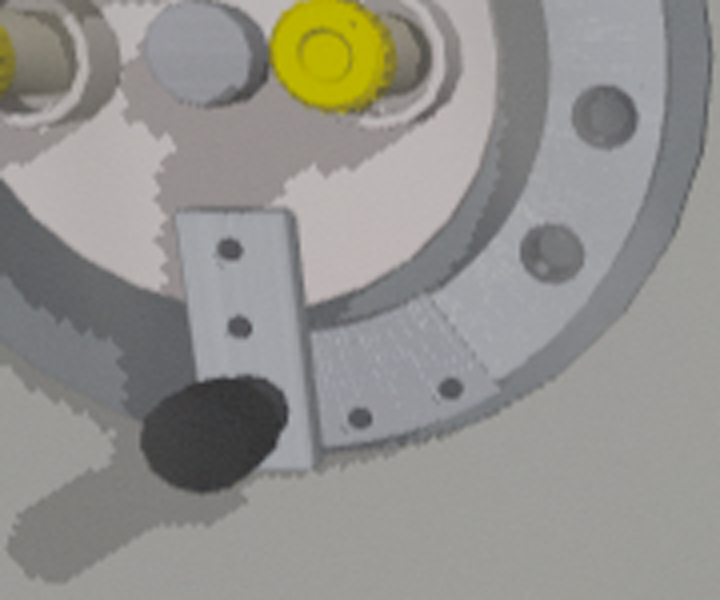

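Emit:
{"op": "apply_moves", "data": {"targets": [[-0.1,-2.6,1.8,0],[-0.1,-2.6,1.8,0],[-0.1,-2.6,1.8,0],[-0.1,-2.6,1.8,0],[-0.1,-2.6,1.8,0],[0,0,0,0]], "grip": 6}}

```text
time_s: 3.4
eef_pos: [466.8, -12.3, 211.9]
ee_rot: [-0.0, 0.969, -0.248, -0.002]
force: [-1.1, 0.2, 0.6]
grip_width: 0.702
```

Run:
```python
from h import *
c=cap('wrist','w2.png'); t=cap('top','t2.png')
s=readout.sense(); print(s['time_s'],s['eef_pos'],yaw(),s['grip_width'],ctrl.grip_depth,togo([468.1,-15.5,130]))
```

```text
3.5 [466.91842584 -14.34215912 213.89969941] -118.8807569614045 0.707945281503138 53.900000000000006 [0.16 0.04 8.39]
```

View pics/w2.png

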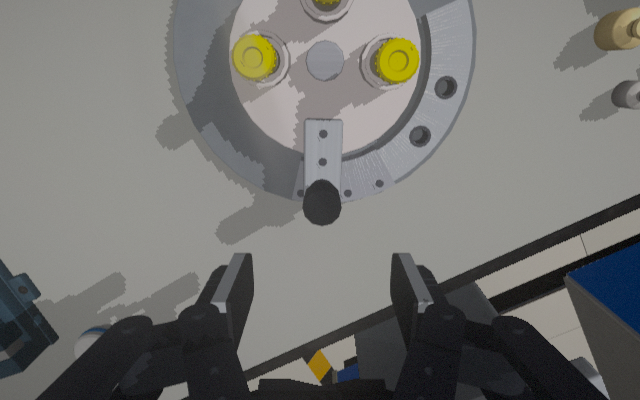

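Run:
```python
from h import *
c=capture('wrist')
for n,u,v,z in [('knobtop',322,205,78),('h1',420,135.5,24),('h2',446,87,24),('hub',325,60,45)]: print(n,atz(c,u,v,z).round(1))
i=c['img'][:,:,::-1]; cv2.imwrite('pics/w2z.png',cv2.resize(i[20:240,290:480],None,fx=4,fy=2.7,interpolation=cv2.INTER_CUBIC))
s=readout.sense();print(s['time_s'],s['eef_pos'],yaw())
```

```text
knobtop [471.2 -16.4  78. ]
h1 [466.1 -94.4  24. ]
h2 [ 488.3 -123.8   24. ]
hub [543.6 -58.5  45. ]
3.55 [466.9698349  -14.82412569 214.35068018] -118.9702260815146
```

View pics/w2z.png

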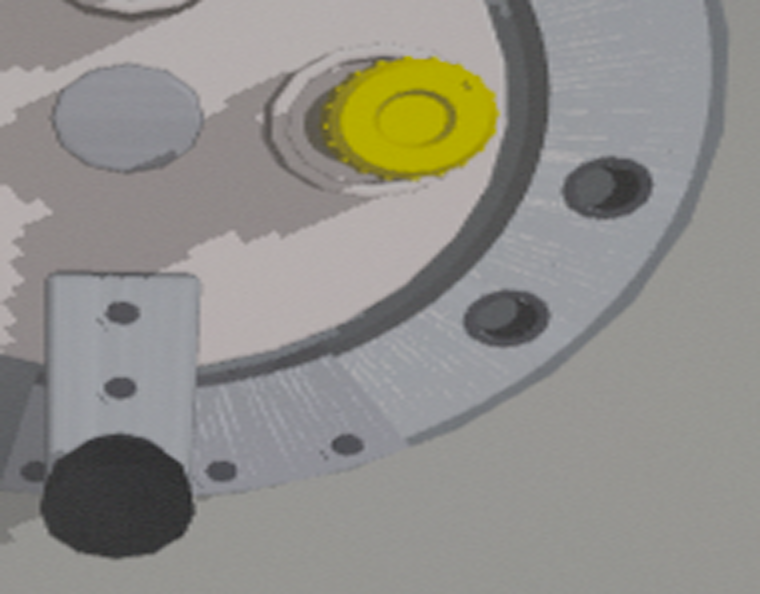

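Run:
```python
from h import *
c=capture('wrist')
P={}
for n,a,b,z in [('knobtop',118,495,78),('h1',507,318,24),('h2',608,187,24),('hub',127,118,45),('b1',122,313,44),('b2',120,388,44)]:
    P[n]=atz(c,290+a/4-.4,20+b/2.7-.3,z); print(n,P[n].round(1))
from scipy.optimize import least_squares
pts=np.array([P['knobtop'],P['h1'],P['h2']])[:,:2]
C=least_squares(lambda q:np.r_[np.hypot(*(pts-q).T)-85,(q-P['hub'][:2])*.5],[542,-58]).x
print(C,np.hypot(*(pts-C).T),np.degrees(np.arctan2(*(pts-C).T[::-1])))
for k in('b1','b2'): d=P[k][:2]-C; print(k,np.hypot(*d),np.degrees(np.arctan2(d[1],d[0])))
```

```text
knobtop [473.2 -16.   78. ]
h1 [466.1 -92.2  24. ]
h2 [ 488.5 -121.4   24. ]
hub [543.2 -56.2  45. ]
b1 [503.9 -33.6  44. ]
b2 [487.5 -24.   44. ]
[545.25830132 -58.72408221] [83.7781819  85.92887618 84.50852191] [ 149.29984734 -157.10130476 -132.16399311]
b1 48.392088025319225 148.65476469477642
b2 67.41678546791199 149.01123003281796
```

Run:
```python
from h import *
print(togo([469.5,-15.5,130]),yaw(),readout.sense()['eef_pos'])
```

```text
[ 0.23 -0.08  8.46] -119.02914900716576 [466.97467759 -15.05479272 214.57118969]
```

Emit:
{"op": "apply_moves", "data": {"targets": [[0.23,-0.08,1.5,1.2],[0,0,1.5,0],[0,0,1.5,0],[0,0,1.5,0],[0,0,1.5,0],[0,0,0.9,0],[0,0,0,0],[0,0,0,0]], "grip": 4}}

```text
time_s: 4.4
eef_pos: [469.6, -15.2, 130.6]
ee_rot: [0.0, 0.965, -0.261, 0.001]
force: [-0.4, -0.7, -0.1]
grip_width: 0.471
```

Run:
```python
from h import *
c=cap('wrist','w3.png'); s=cap('scene','s3.png')
cv2.imwrite('pics/s3z.png',cv2.resize(s['img'][130:250,270:400,::-1],None,fx=5,fy=5,interpolation=cv2.INTER_CUBIC))
s=readout.sense(); print(s['time_s'],s['eef_pos'],yaw(),s['grip_width'],s['force'],togo([469.5,-15.5,130]))
```

```text
4.5 [469.65319061 -15.05810757 130.70051201] -120.27576565340918 0.4652583768037003 [ 0.17080823 -0.41205477 -0.3518478 ] [0.01 0.05 0.07]
```

View pics/w3.png

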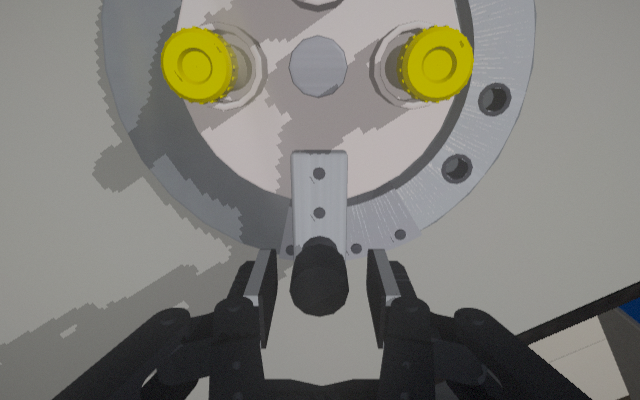

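View pics/s3z.png

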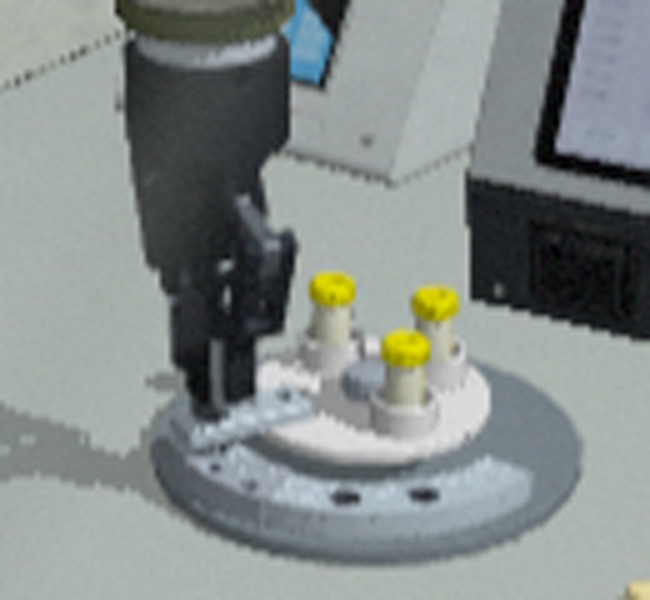

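Emit:
{"op": "apply_moves", "data": {"targets": [[0,0,0,0],[0,0,0,0],[0,0,0,0],[0,0,0,0]], "grip": 2.55, "force": 20}}

```text
time_s: 4.9
eef_pos: [469.4, -14.8, 130.0]
ee_rot: [-0.0, 0.965, -0.261, 0.0]
force: [1.1, 0.3, -0.5]
grip_width: 0.299
```

Emit:
{"op": "apply_moves", "data": {"targets": [[0,0,0,0],[0,0,0,0],[0,0,0,0]], "grip": 2.2, "force": 20}}

```text
time_s: 5.2
eef_pos: [469.4, -14.8, 130.1]
ee_rot: [-0.0, 0.965, -0.261, 0.0]
force: [0.1, 0.4, 5.0]
grip_width: 0.268
```

Run:
```python
from h import *
c=cap('wrist','w4.png')
s=readout.sense(); print(s['time_s'],s['eef_pos'],yaw(),s['grip_width']*85.4,s['force'],s['wrist_torque'])
for n,u,v,z in [('h1',457,168,24),('h2',494,99,24),('hub',318,67,45),('b1',319,173,44),('b2',319,213,44)]: print(n,atz(c,u,v,z).round(1))
```

```text
5.25 [469.35574373 -14.8046493  130.04764253] -120.27320555360035 23.11066237448671 [-0.36736952  1.04309739  4.74926041] [0.14986908 0.08439021 0.10016142]
h1 [466.3 -91.2  24. ]
h2 [ 488.6 -119.8   24. ]
hub [542.5 -55.2  45. ]
b1 [503.7 -32.9  44. ]
b2 [487.1 -23.2  44. ]
```

View pics/w4.png

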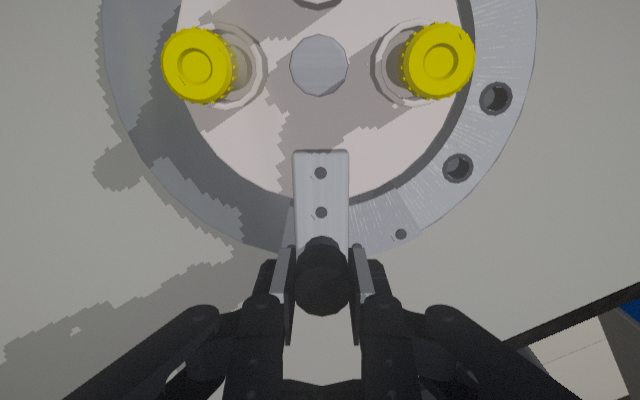

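Emit:
{"op": "apply_moves", "data": {"targets": [[0,0,0,0],[0,0,-0.2,0],[0,0,-0.2,0],[0,0,-0.2,0],[0,0,-0.2,0],[0,0,-0.2,0],[0,0,-0.2,0],[0,0,0,0]], "grip": 2.2, "force": 35}}

```text
time_s: 6.05
eef_pos: [469.2, -14.8, 142.0]
ee_rot: [0.0, 0.965, -0.261, -0.0]
force: [3.2, 0.1, -7.6]
grip_width: 0.263
```

Run:
```python
from h import *
c=cap('wrist','w5.png');s=cap('scene','s5.png')
cv2.imwrite('pics/s5z.png',cv2.resize(s['img'][150:250,270:400,::-1],None,fx=6,fy=6,interpolation=cv2.INTER_CUBIC))
s=readout.sense(); print(s['time_s'],s['eef_pos'],yaw(),s['grip_width']*85.4,s['force'],s['wrist_torque'])
```

```text
6.15 [469.23715448 -14.84498868 141.81934159] -120.27509186934944 22.55340847437295 [ 2.2520357  -0.8717493  -7.50048158] [-0.11200593 -0.51550888  0.06901955]
```

View pics/s5z.png

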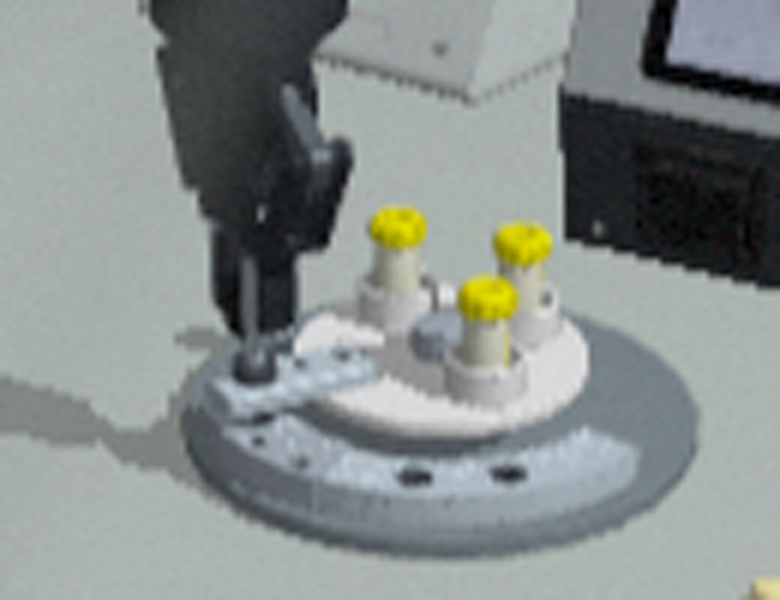

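View pics/w5.png

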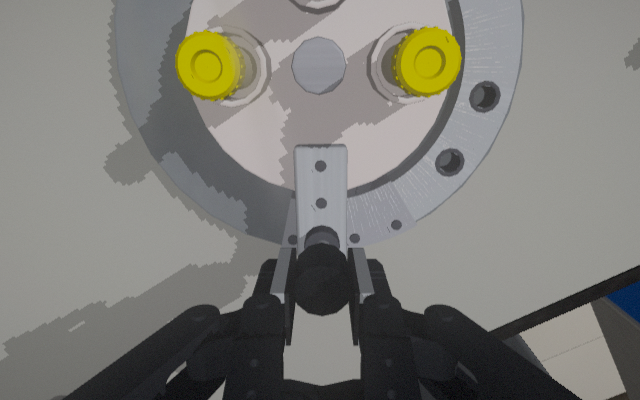

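Emit:
{"op": "apply_moves", "data": {"targets": [[0.012,0.445,0,-3],[0.012,0.445,0,-3],[0.012,0.445,0,-3],[0.012,0.445,0,-3],[0.012,0.445,0,-3],[0.012,0.445,0,-3],[0,0,0,0]]}}

```text
time_s: 6.85
eef_pos: [459.9, -40.0, 141.9]
ee_rot: [0.0, 0.994, -0.107, 0.0]
force: [4.9, 0.2, -7.9]
grip_width: 0.265
```

Run:
```python
from h import *
c=cap('wrist','w6.png')
s=readout.sense(); print(s['time_s'],s['eef_pos'],yaw(),s['grip_width']*85.4,s['force'],s['wrist_torque'], Rt().T@s['force'])
```

```text
6.9 [459.87754643 -39.74909994 141.96023784] -102.35607224813236 22.468430970558654 [ 4.77547151 -0.68927928 -7.95989254] [-0.06813505 -0.81366117  0.08658776] [ 4.80637915 -0.3484633   7.96350526]
```

View pics/w6.png

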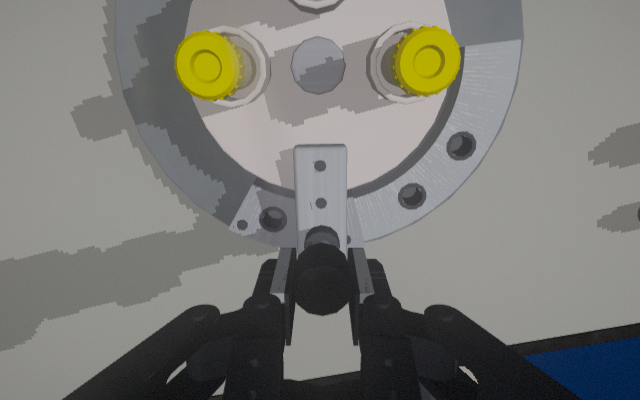

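Run:
```python
from h import *
c=capture('wrist'); img=c['img'][:,:,::-1].copy()
cv2.imwrite('pics/w6z.png',cv2.resize(img[120:250,220:490],None,fx=2.9,fy=2.9,interpolation=cv2.INTER_CUBIC))
from scipy.optimize import least_squares
for w in [(273,219,412,196,461,146)]:
    P=np.array([atz(c,w[0],w[1],25),atz(c,w[2],w[3],24),atz(c,w[4],w[5],24)])[:,:2]
    C=least_squares(lambda q:np.hypot(*(P-q).T)-85,[543,-56]).x
    a=np.degrees(np.arctan2(*(P-C).T[::-1])); print(P,C,np.hypot(*(P-C).T),a%360,np.diff(a%360))
```

```text
[[ 469.59888849  -13.32523108]
 [ 466.08545131  -91.37127272]
 [ 488.22383678 -120.32240167]] [543.2846484 -55.6399807] [84.9713437  85.06727491 84.94414964] [150.13299262 204.83684115 229.5939611 ] [54.70384853 24.75711995]
```

View pics/w6z.png

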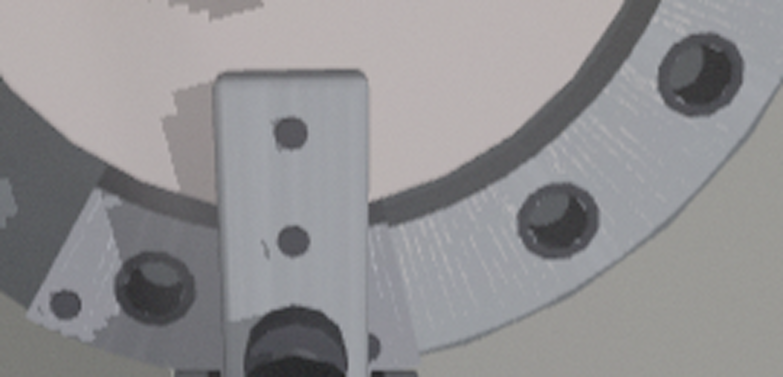

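Emit:
{"op": "apply_moves", "data": {"targets": [[0.012,0.445,0,-3],[0.012,0.445,0,-3],[0.012,0.445,0,-3],[0.012,0.445,0,-3],[0.012,0.445,0,-3],[0.012,0.445,0,-3],[0,0,0,0]]}}

```text
time_s: 7.65
eef_pos: [458.7, -66.3, 142.0]
ee_rot: [0.0, 0.999, 0.05, 0.001]
force: [7.6, 0.8, -8.4]
grip_width: 0.267
```

Emit:
{"op": "apply_moves", "data": {"targets": [[0.012,0.445,0,-3],[0.012,0.445,0,-3],[0.012,0.445,0,-3],[0.012,0.445,0,-3],[0.012,0.445,0,-3],[0.012,0.445,0,-3],[0,0.09,0,-0.6],[0,0,0,0]]}}

```text
time_s: 8.45
eef_pos: [466.0, -92.3, 142.0]
ee_rot: [-0.0, 0.978, 0.21, 0.001]
force: [8.4, 2.2, -8.3]
grip_width: 0.262
```

Run:
```python
from h import *
c=cap('wrist','w7.png')
s=readout.sense(); print(s['time_s'],s['eef_pos'],yaw(),s['grip_width']*85.4,s['force'],s['wrist_torque'], Rt().T@s['force'])
C=np.array([543.28,-55.64]); f=lambda p:np.degrees(np.arctan2(p[1]-C[1],p[0]-C[0]))%360
print(f(s['eef_pos'])-f([469.24,-14.84]))
```

```text
8.5 [465.94472984 -92.24088972 141.99775098] -65.78959395504013 22.687184568778008 [ 7.99275749  2.80293318 -8.40411839] [ 0.44767019 -1.29759979 -0.04190987] [8.42285539 0.72007382 8.42061836]
54.184162546096076
```

View pics/w7.png

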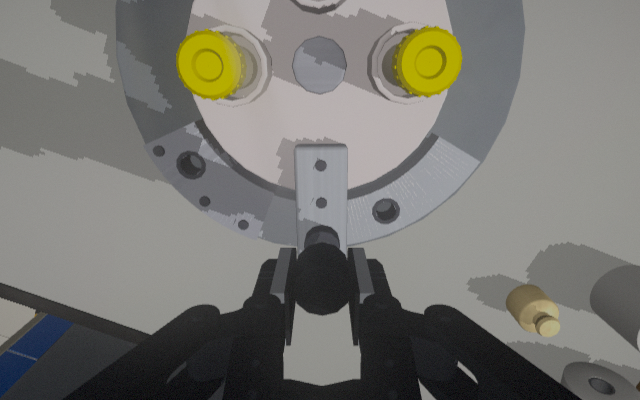

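Run:
```python
from h import *
from scipy.optimize import least_squares
c=capture('wrist')
P=np.array([atz(c,191,165.3,25),atz(c,386,210,24)])[:,:2]
C=least_squares(lambda q:np.hypot(*(P-q).T)-85,[543,-56]).x
a=np.degrees(np.arctan2(*(P-C).T[::-1]))%360
b=[np.degrees(np.arctan2(*(atz(c,u,v,44)[:2]-C)[::-1]))%360 for u,v in[(321,165.3),(321,203)]]
print(C,a,np.diff(a),b,np.array(b)-a[0],a[1]-np.array(b))
img=c['img'][:,:,::-1]; cv2.imwrite('pics/w7z.png',cv2.resize(img[130:250,140:420],None,fx=2.8,fy=2.8,interpolation=cv2.INTER_CUBIC))
```

```text
[543.47717057 -55.16304211] [150.68398453 230.13527996] [79.45129543] [np.float64(205.36671030703988), np.float64(205.0146987966363)] [54.68272578 54.33071427] [24.76856965 25.12058116]
```

View pics/w7z.png

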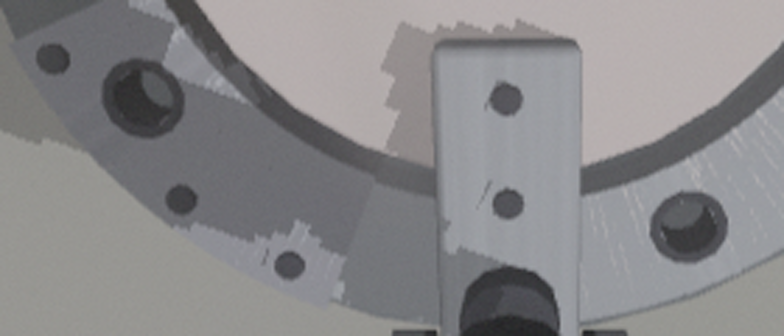

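Emit:
{"op": "apply_moves", "data": {"targets": [[0,0,0.1,0],[0,0,0.1,0],[0,0,0.1,0],[0,0,0.1,0],[0,0,0,0]]}}

```text
time_s: 9.05
eef_pos: [466.0, -92.2, 138.1]
ee_rot: [-0.0, 0.978, 0.21, 0.001]
force: [8.0, 3.2, -6.5]
grip_width: 0.265
```

Emit:
{"op": "apply_moves", "data": {"targets": [[0,0,0.05,0],[0,0,0.05,0],[0,0,0,0]]}}

```text
time_s: 9.35
eef_pos: [466.0, -92.2, 137.1]
ee_rot: [-0.0, 0.978, 0.21, 0.001]
force: [7.2, 2.0, -6.3]
grip_width: 0.268
```

Emit:
{"op": "apply_moves", "data": {"targets": [[0,0,0.05,0],[0,0,0.05,0],[0,0,0,0]]}}

```text
time_s: 9.65
eef_pos: [466.0, -92.2, 136.1]
ee_rot: [-0.0, 0.978, 0.21, 0.001]
force: [7.2, 3.3, -6.3]
grip_width: 0.26
```

Emit:
{"op": "apply_moves", "data": {"targets": [[0,0,0.05,0],[0,0,0.05,0],[0,0,0,0]]}}

```text
time_s: 9.95
eef_pos: [466.0, -92.2, 135.2]
ee_rot: [-0.0, 0.978, 0.21, 0.001]
force: [6.5, 3.4, -6.1]
grip_width: 0.267
```

The pin is about 2 mm below the ring top with no sign of contact, so I'll release it to the spring.

Emit:
{"op": "apply_moves", "data": {"targets": [[0,0,0.05,0],[0,0,0.05,0],[0,0,0,0]]}}

```text
time_s: 10.25
eef_pos: [466.0, -92.2, 134.2]
ee_rot: [-0.0, 0.978, 0.21, 0.001]
force: [7.1, 3.3, -6.6]
grip_width: 0.263
```

Emit:
{"op": "apply_moves", "data": {"targets": [[0,0,0,0],[0,0,0,0],[0,0,0,0],[0,0,0,0],[0,0,0,0]], "grip": 4.5}}

```text
time_s: 10.75
eef_pos: [465.3, -92.8, 134.0]
ee_rot: [-0.0, 0.978, 0.211, -0.0]
force: [-0.2, 0.1, -0.3]
grip_width: 0.526
```

Run:
```python
from h import *
c=cap('wrist','w8.png');s=cap('scene','s8.png')
cv2.imwrite('pics/s8z.png',cv2.resize(s['img'][150:250,270:400,::-1],None,fx=6,fy=6,interpolation=cv2.INTER_CUBIC))
s=readout.sense(); print(s['time_s'],s['eef_pos'],yaw(),s['grip_width']*85.4,s['force'])
```

```text
10.85 [465.27984885 -92.75947912 133.92427315] -65.68566575204653 44.83577173988279 [-1.01423933 -0.30955806 -0.61937   ]
```

View pics/w8.png

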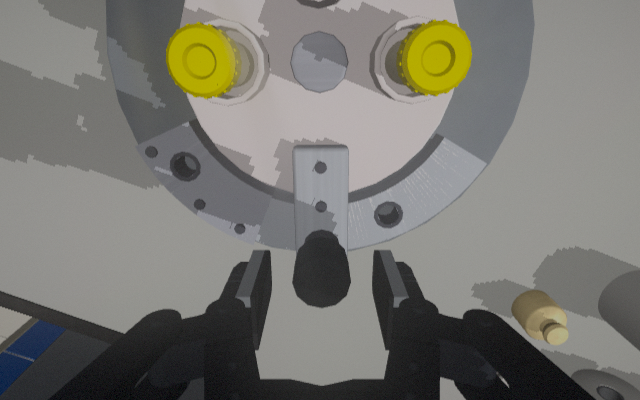

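View pics/s8z.png

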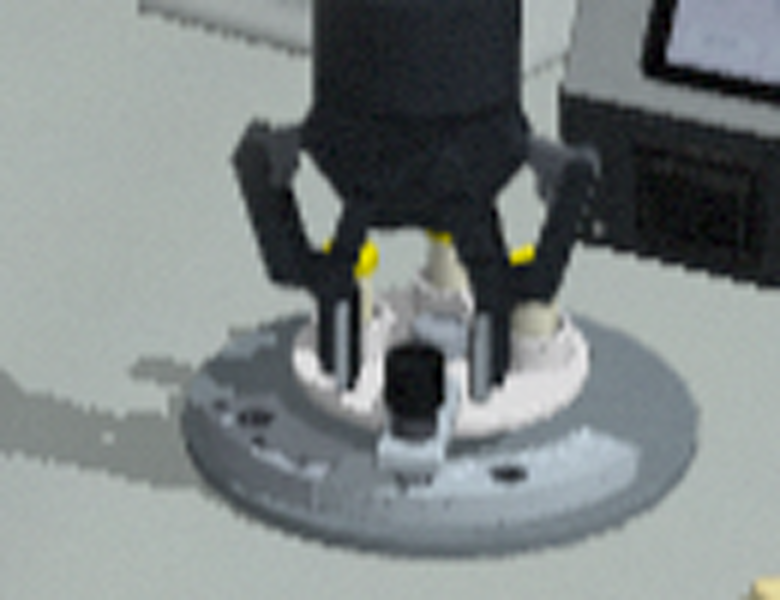

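Emit:
{"op": "apply_moves", "data": {"targets": [[0,0,-2,0],[0,0,-3,0],[0,0,-3,0],[0,0,-4,0],[-4,0,-2,0],[-3,0,0,0],[0,0,0,0],[0,0,0,0]]}}

```text
time_s: 11.65
eef_pos: [401.5, -121.7, 274.1]
ee_rot: [0.0, 0.978, 0.21, 0.0]
force: [0.2, -0.5, -1.0]
grip_width: 0.527
```

Run:
```python
from h import *
t=cap('top','t9.png');s=cap('scene','s9.png')
a=cv2.resize(s['img'][170:250,285:400,::-1],None,fx=6.5,fy=6.5,interpolation=cv2.INTER_CUBIC)
cv2.imwrite('pics/s9z.png',a)
cv2.imwrite('pics/t9z.png',cv2.resize(t['img'][135:235,275:405,::-1],None,fx=6,fy=6,interpolation=cv2.INTER_CUBIC))
s=readout.sense(); print(s['time_s'],s['eef_pos'],s['force'])
```

```text
11.75 [ 401.98694009 -121.42783977  273.7483609 ] [-0.45515245 -0.17600637  0.44261112]
```

View pics/s9z.png

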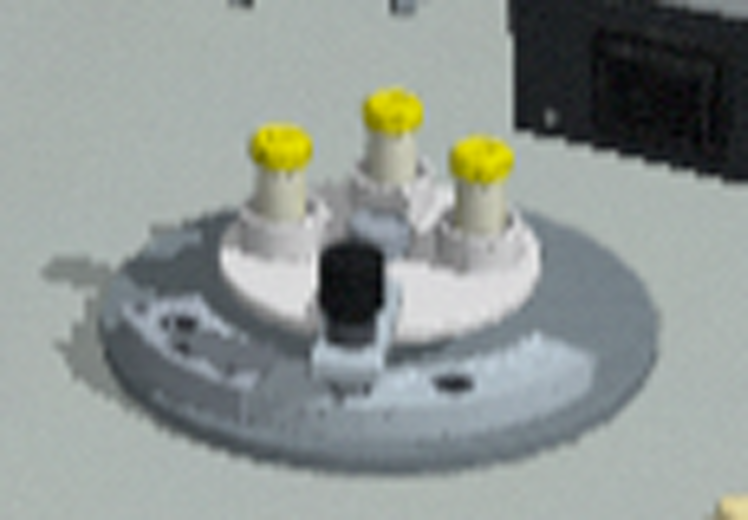

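View pics/t9z.png

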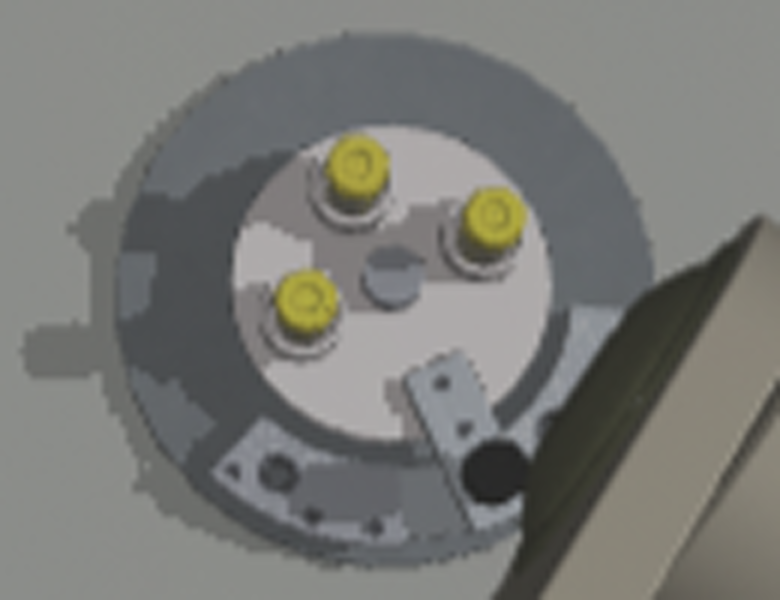

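Run:
```python
from h import *
t=capture('top'); s=capture('scene')
T=lambda a,b:(275+a/6-.4,135+b/6-.4); S=lambda a,b:(285+a/6.5-.4,170+b/6.5-.4)
def tri(p1,p2):
    a,d=ray(t,*p1);b,e=ray(s,*p2)
    k=np.linalg.lstsq(np.stack([d,-e],1),b-a,rcond=None)[0]; return (a+k[0]*d).round(1),(b+k[1]*e).round(1)
for y in(245,247,250): print(tri(T(492,471),S(351,y)))
a=cv2.imread('pics/scene0.png')[192:222,300:325]; b=cv2.imread('pics/s9.png')[200:230,327:352]
cv2.imwrite('pics/cmp.png',cv2.resize(np.hstack([a,b]),None,fx=14,fy=14,interpolation=cv2.INTER_NEAREST))
```

```text
(array([464.8, -91.7,  80.2]), array([465.4, -92.5,  80.3]))
(array([464.9, -91.8,  79.4]), array([465.4, -92.5,  79.5]))
(array([465.1, -91.9,  78.2]), array([465.5, -92.5,  78.3]))
```

View pics/cmp.png

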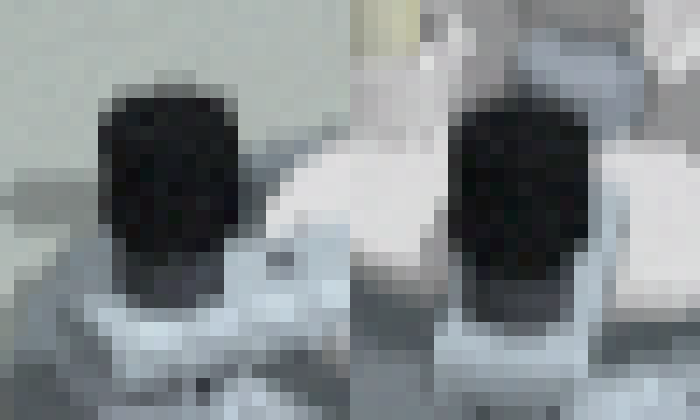

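Run:
```python
from h import *
s=readout.sense(); print(s['time_s'],abs(s['dq']).max(),s['force'])
print(ctrl.finish_job())
```

```text
11.85 0.002825076245557572 [ 0.56672196 -0.46618871  0.25572184]
the job is handed in; nothing more can be done
None
```

The carousel is indexed to the next hole with the pin sprung home, and I handed the job in at 11.85 s of the 48 s allowed. No verdict was reported.

**What I did:** I gripped the knob with the jaws tangential and pulled it up about 12 mm. I then swung the carousel about 54.5° (0.95 rad) anticlockwise. The wrist camera put the first hole at 54.5–54.7° from home. I lowered the pin in small steps until it was about 3 mm inside the hole, with no sign of contact on the ring. Then I opened the jaws so the spring seated it, and moved the arm clear.

**Last checks:**
- **Pin:** In the scene camera, knob and collar together measured the same height as at the start (15 pixel rows). The knob top triangulated to 78–80 mm, against 78 mm when home. A pixel is more than 1 mm there, so this shows the pin is home but does not measure the 1.5 mm limit finely.
- **Hole:** The arm sits between the open home hole and the second hole, at about 54.5° from home. That is the first hole, not one farther.
- **Vials:** All three stand upright in their pockets.
- **Forces:** Before release, the vertical force stayed at the spring load. The grip also carried a sideways pull of up to about 8 N towards the pivot, because the swing path was slightly off. It vanished on release. I have no direct reading of the force between pin and ring.
- **Other things on the worktop:** The arm stayed clear of the weights and the cassette. I did not re-measure their positions at the end.

One disagreement along the way: early camera estimates of the first hole ranged from 53.6° to 55.5°. They converged once the wrist camera could see the home hole with the other two.

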